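# Start up the grinding corner from its push-button stations

## Task

Start up the belt grinder: with a fingertip, gently press the blue button (reset), then the white one (dust extractor), then the green one (grinder), each until it is fully in; the buttons stay in. Leave the red stop station untouched, and do not lift, tip or shove any of the stations or the things lying among them.

Things in the scene. Friction and masses are not known exactly. Their poses are not given: they have to be found in the camera images.
- blue_station: loose button station: flat round blue push button, 36 mm across, in a grey housing. The housing is 66x66 mm and 50 mm high, with a flat metal ring, 47 mm across, up to 52 mm; about 0.5 kg, it stands free on the bench on rubber feet. Origin: centre of its underside; z up. The button is at its centre
- blue_top (a point): centre of the top face of the blue button, 68 mm above the bench while the button is out, 60 mm when it is fully in; it moves with the button
- blue_button (a joint): travel of the blue button: 0 m out, 0.008 m fully in (hard stop). It moves straight down, has no return spring, resists with about 3 N of friction and stays where it is pushed. Its cap is cushioned: once the button is fully in, the cap gives up to 5 mm more, the force rising from 4.5 to 19.5 N, and springs back
- white_station: loose button station: flat round white push button, 36 mm across, in a grey housing. The housing is 66x66 mm and 50 mm high, with a flat metal ring, 47 mm across, up to 52 mm; about 0.5 kg, it stands free on the bench on rubber feet. Origin: centre of its underside; z up. The button is at its centre
- white_top (a point): centre of the top face of the white button, 68 mm above the bench while the button is out, 60 mm when it is fully in; it moves with the button
- white_button (a joint): travel of the white button: 0 m out, 0.008 m fully in (hard stop). It moves straight down, has no return spring, resists with about 3 N of friction and stays where it is pushed. Its cap is cushioned: once the button is fully in, the cap gives up to 5 mm more, the force rising from 4.5 to 19.5 N, and springs back
- green_station: loose button station: flat round green push button, 36 mm across, in a grey housing. The housing is 66x66 mm and 50 mm high, with a flat metal ring, 47 mm across, up to 52 mm; about 0.5 kg, it stands free on the bench on rubber feet. Origin: centre of its underside; z up. The button is at its centre
- green_top (a point): centre of the top face of the green button, 68 mm above the bench while the button is out, 60 mm when it is fully in; it moves with the button
- green_button (a joint): travel of the green button: 0 m out, 0.008 m fully in (hard stop). It moves straight down, has no return spring, resists with about 3 N of friction and stays where it is pushed. Its cap is cushioned: once the button is fully in, the cap gives up to 5 mm more, the force rising from 4.5 to 19.5 N, and springs back
- red_station: loose button station: red mushroom stop head, 40 mm across, in a yellow housing. The housing is 66x66 mm and 50 mm high, with a flat metal ring, 47 mm across, up to 52 mm; about 0.5 kg, it stands free on the bench on rubber feet. Origin: centre of its underside; z up. The button is at its centre
- red_top (a point): centre of the top face of the red button, 68 mm above the bench while the button is out, 60 mm when it is fully in; it moves with the button
- red_button (a joint): travel of the red button: 0 m out, 0.008 m fully in (hard stop). It moves straight down, has no return spring, resists with about 3 N of friction and stays where it is pushed
- block_magnet: red bar magnet with pale ends, 25x50x20 mm; a loose bystander lying on the bench; origin at the centre of its underside
- polish_bar: green and cream polishing bar, 30x85x30 mm; a loose bystander lying on the bench; origin at the centre of its underside
- sanding_block: wooden sanding block, 62x112x36 mm; a loose bystander lying on the bench; origin at the centre of its underside
- screwdriver: screwdriver with yellow handle, 25x210x25 mm; a loose bystander lying on the bench; origin at the centre of its underside

How it is judged:
By the outcome, as a careful person would: the job done as asked, in the order asked, and still so for the second after the job is handed in, with the robot touching nothing.
It also fails if it takes over 42 s, if anything falls off the work surface, if the arm or the gripper's body presses on something with over 40 N, if the wrist force passes 120 N, or if a joint passes its speed limit or range.

## Robot

A 7-joint arm with a two-finger parallel gripper is mounted at the origin on a cart in front of the work surface, level with it; the furniture and walls round the work are solid. World frame = base frame: x ahead of the robot, y to its left, z up, the work surface at z = 0. Lengths are in mm, angles in rad, forces in N, time in s.
With the tool pointing down it reaches from about 425 to 875 mm from the base axis. Payload 9.9 kg.
Tool frame: the origin (TCP) lies at the very end of the fingers, on their centre line; the grasp point (between the pads) lies behind it (env.tcp_to_grasp is the z of the grasp point in the tool frame, in mm); z points along the fingers, y is the line along which they close (so a half turn about z gives the same grasp; the last joint's range is limited). The gripper opens to 85 mm and grips with 20 to 120 N. Pads are 22 mm wide; open, the fingers measure 114 mm over their backs; the gripper's body (76 mm by 85 mm) begins 54 mm behind the grasp point. The pads swing forward as they close: fully open they stand 13 mm farther back than shut.
Start: joints at [-1.426, 0.576, 0.025, 1.437, -0.015, 1.129, -0.057], TCP at [153.088, 657.414, 231.289] pointing down, gripper open.
Joint ranges: [-2.76, 2.76], [-0.34, 2.15], [-1.52, 1.57], [0.19, 2.46], [-1.09, 4.23], [0.17, 1.99], [-2.82, 2.82]. Speed limits (rad/s): [2.22, 2.22, 3.01, 3.01, 3.14, 3.14, 3.14].

## Interface

Orientations are given as [roll, pitch, yaw] about the fixed x, y, z axes, in that order (R = Rz(yaw) Ry(pitch) Rx(roll)).
In Python, from station import env, monitor, snapshot, close_job gives the robot as it stands (env), with the cameras as plain functions, the job as plain functions and the readings (monitor).
- The arm moves only by the tool shift_gripper, called after "Call:" by a JSON object that holds its "name" and its "arguments", one argument or row to a line. Schema: {"type":"object","properties":{"steps":{"type":"array","items":{"type":"array","items":{"type":"number"},"minItems":7,"maxItems":7},"minItems":1,"maxItems":20},"only":{"type":"string"},"quiet":{"type":"boolean"},"lines":{"type":"string"}},"required":["steps"],"additionalProperties":false}. steps is a list of rows, 1 to 20 of them, each of 7 numbers: dx, dy, dz in parts of the range, where 1.0 means 750 mm, then a rotation vector rx, ry, rz in fractions of the full range, 1 being pi rad, then the opening from 0.0 (shut) to 1.0 (fully open); each row is the pose to reach, as a shift and turn from the pose commanded when the call began, along the tool's axes at that moment; what a row does not reach only later rows make up. A row lasts 1/12 s, in which the tool goes at most 41.7 mm and 0.125 rad, less where a joint would pass 70% of its speed; a pose out of reach is approached as far as the arm can. The fingers move at their own pace and stop on an object; the grip force is fixed at half the most. Time passes only in rows, so rows that do not move let the fingers close. The tool returns the time, the measured TCP pose, the force, the opening and the grip force at its end. only (a regular expression) keeps the lines of the reply that match it, lines (a string "A,B") keeps lines A to B, and quiet returns only ok. A shift or turn number past 1, either way, is cut back to 1. Input that does not fit is refused with a message, and nothing moves.
- monitor.observe(): the state, without advancing time (a new reading comes with each control period).
- snapshot(name): name is "scene" or "top"; returns a dict with "color" (420x560x3 uint8, red, green, blue), "intrinsics" (3x3 intrinsics, pixels), "extrinsics" (4x4, takes a point from world to camera coordinates). Camera axes: x right, y up, looking along -z (the intrinsics and any distortion apply to the point x, -y, -z); pixel columns grow to the right and rows downward; lengths in mm; the calibration is good to about 2 mm. A picture is of the moment at which its call begins. There is no depth.
- close_job(): hands the job in; it is judged then, once.
The state is a dict: "clock": time; "joint_positions": joint angles; "qd": joint speeds; "joint_torque": joint torques, N m; "position": TCP position; "ee_rot": TCP orientation; "wrist_force": force on the tool from outside, world axes, zero at the start; "wrist_torque": the same for the moment, N m; "gripper_width": opening from 0.0 (shut) to 1.0 (fully open); "grasp_force": force on a finger pad.
Only numpy, scipy, OpenCV 4.12 (cv2) and the standard library are available. Lean on these libraries where they do the work, as an engineer would, in place of code of your own. Each camera call takes 0.05 s, during which the arm holds its last target. There are 200 camera calls.

## Working session

There is one attempt and no reset: what is moved stays moved. The work goes in short steps, Python scripts to look and compute and a tool call to move; the robot and the scene stay as the last step left them, time stands still between calls to the robot, and variables do not carry over. Pictures are saved under pics/ and viewed, at most 10 in all, crops included, and the job is handed in when it is done.

```bash
ls; mkdir -p pics; python3 - <<'E'
from station import env, monitor, snapshot, close_job
import cv2,pickle
o=monitor.observe();print({k:o[k] for k in("clock","position","ee_rot","gripper_width","wrist_force")},env.tcp_to_grasp)
d={}
for n in("scene","top"):
    s=snapshot(n);d[n]=s;cv2.imwrite(f"pics/{n}0.png",s["color"][:,:,::-1])
    print(s["intrinsics"],s["extrinsics"],[k for k in s])
pickle.dump(d,open("s0.pkl","wb"))
E
```

```text
pics
station.py
{'clock': 0.0, 'position': array([152.9780874 , 656.92990656, 230.42721848]), 'ee_rot': array([-3.13987087e+00,  1.06705898e-04,  2.91285157e+00]), 'gripper_width': 0.9985339653041967, 'wrist_force': array([-0.85386973,  0.68734519, -0.65722351])} -18.700000000000003
[[430.58513792   0.         279.90261755]
 [  0.         430.58513792 203.30681919]
 [  0.           0.           1.        ]] [[ 6.45005678e-01 -7.63897534e-01 -2.06937702e-02 -3.96286405e+02]
 [ 4.98791217e-01  4.00335550e-01  7.68725419e-01 -3.20384991e+02]
 [-5.78943000e-01 -5.06154131e-01  6.39244084e-01 -6.06478205e+02]
 [ 0.00000000e+00  0.00000000e+00  0.00000000e+00  1.00000000e+00]] ['color', 'intrinsics', 'extrinsics']
[[537.76050731   0.         268.27893431]
 [  0.         537.76050731 199.82319712]
 [  0.           0.           1.        ]] [[-7.55232919e-02 -9.97140066e-01 -2.81454058e-03  4.71375990e-01]
 [ 9.71391969e-01 -7.42098849e-02  2.25589306e-01 -5.89387512e+02]
 [-2.25153002e-01  1.43032249e-02  9.74218427e-01 -1.21970641e+03]
 [ 0.00000000e+00  0.00000000e+00  0.00000000e+00  1.00000000e+00]] ['color', 'intrinsics', 'extrinsics']
```

View pics/scene0.png

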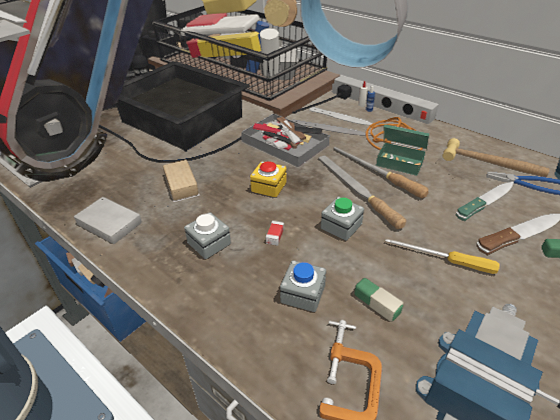

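View pics/top0.png

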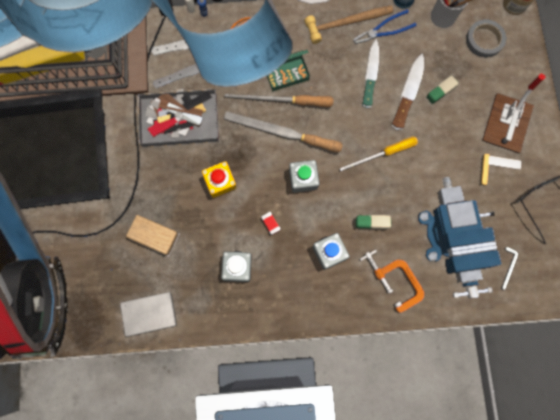

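The scene view shows white at about (206,222), blue at (303,272), green at (343,205) and red at (268,168). In the top view they are at white (236,266), blue (332,250), green (305,173) and red (218,178). The magnet lies between them. I'll zoom in on all six button crops to refine this.

```bash
python3 - <<'E'
import cv2,pickle,numpy as np
d=pickle.load(open("s0.pkl","rb"))
P={"scene":[(303,272),(206,222),(343,205)],"top":[(332,250),(236,266),(305,173)]}
rows=[]
for n in P:
    r=[]
    for u,v in P[n]:
        c=d[n]["color"][v-16:v+16,u-16:u+16,::-1]
        c=cv2.resize(c,(256,256),interpolation=cv2.INTER_NEAREST)
        for k in range(0,256,32): c[k,:]=c[k,:]//2; c[:,k]=c[:,k]//2
        r.append(c)
    rows.append(np.hstack(r))
cv2.imwrite("pics/crops.png",np.vstack(rows))
E
```

```text
(no output)
```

View pics/crops.png

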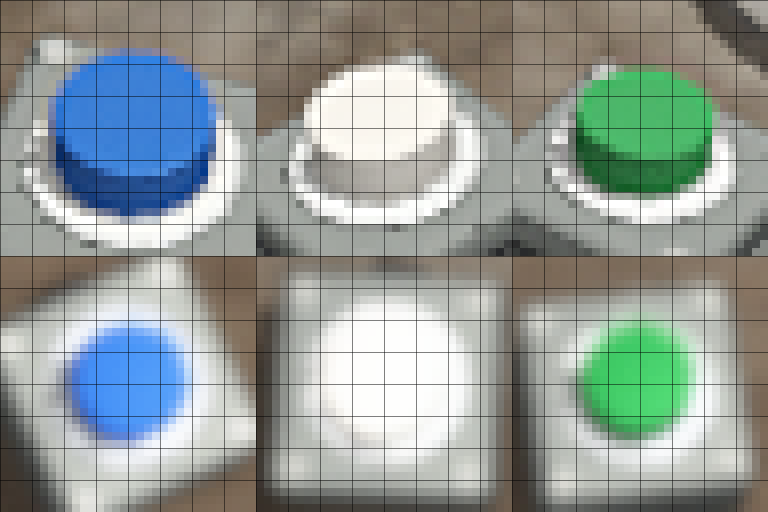

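The upper-row crops show the lit top faces clearly. In scene pixels the centres are blue (303.2,269.5), white (204.9,219.5) and green (343.1,202.5). In the top view they are blue (331.6,249.3), white about (236.5,265.1) where cap and ring blend, and green (304.2,172).

```bash
cat >h.py <<'E'
import cv2,pickle,numpy as np
d=pickle.load(open("s0.pkl","rb"))
F=np.diag([1,-1,-1.])
def P(n): E=d[n]["extrinsics"][:3]; return d[n]["intrinsics"]@F@E
def tri(a,b):
    X=cv2.triangulatePoints(P("scene"),P("top"),np.array(a,float).reshape(2,1),np.array(b,float).reshape(2,1));return (X[:3]/X[3]).ravel()
def onz(n,p,z):
    M=P(n);H=np.c_[M[:,0],M[:,1],M[:,2]*z+M[:,3]];q=np.linalg.solve(H,[*p,1]);return q[:2]/q[2]
E
python3 - <<'E'
from h import *
from station import env, monitor, snapshot, close_job
from scipy.spatial.transform import Rotation as R
np.set_printoptions(precision=1,suppress=True)
o=monitor.observe();T=R.from_euler("xyz",o["ee_rot"]).as_matrix();print(np.round(T,3))
for k,a,b in[("blue",(303.2,269.5),(331.6,249.3)),("white",(204.9,219.5),(236.5,265.1)),("green",(343.1,202.5),(304.2,172)),("magnet",(275,232),(271,223)),("red",(268,166),(218,178))]:
    x=tri(a,b);print(k,x,onz("scene",a,68),onz("top",b,68),"tool",T.T@(x-o["position"]))
E
```

```text
[[-1.   0.2 -0. ]
 [ 0.2  1.  -0. ]
 [-0.  -0.  -1. ]]
blue [ 458.5 -183.8   67.4] [ 459.3 -184.9] [ 457.7 -183.1] tool [-488.2 -749.3  164.3]
white [438.   40.9  70.1] [440.2  42.4] [437.7  41.3] tool [-417.3 -535.2  161.3]
green [ 650.6 -136.8   67.6] [ 651.4 -137.8] [ 649.9 -136.1] tool [-664.7 -660.   164. ]
magnet [541.5 -47.6  13. ] [499.3 -86.9] [530.9 -46.4] tool [-538.2 -597.8  218.5]
red [653.6  71.6  64.6] [653.5  66.5] [650.8  72.8] tool [-620.3 -456.4  166.6]
```

Both views agree to about 2 mm and the tops are near 68 mm. The grinder sits at the left of both pictures, between the start pose and the buttons, so I'll locate its near edge before moving.

```bash
python3 - <<'E'
from h import *
np.set_printoptions(precision=0,suppress=True)
for k,a,b in[("wheel",(53,127),(38,298)),("guard low",(50,175),(62,340)),("guard right",(103,150),(66,290))]:print(k,tri(a,b))
for b in[(65,265),(66,300),(62,345),(30,352)]:print(b,[onz("top",b,z) for z in(0,100,200)])
for a in[(103,150),(90,168),(45,180),(15,170)]:print(a,[onz("scene",a,z) for z in(0,50,100)])
for n in("scene","top"):E=d[n]["extrinsics"];print(-E[:3,:3].T@E[:3,3])
a=cv2.resize(d["scene"]["color"][0:210,0:140,::-1],(390,585),interpolation=cv2.INTER_CUBIC)
b=cv2.resize(d["top"]["color"][160:370,0:140,::-1],(390,585),interpolation=cv2.INTER_CUBIC)
cv2.imwrite("pics/grind.png",np.hstack([a,b]))
E
```

```text
wheel [387. 468. 148.]
guard low [311. 445.  60.]
guard right [428. 430.  71.]
(65, 265) [array([477., 465.]), array([464., 428.]), array([450., 391.])]
(66, 300) [array([392., 462.]), array([385., 425.]), array([378., 388.])]
(62, 345) [array([288., 470.]), array([288., 433.]), array([289., 395.])]
(30, 352) [array([277., 546.]), array([279., 502.]), array([280., 459.])]
(103, 150) [array([503., 535.]), array([468., 453.]), array([433., 372.])]
(90, 168) [array([434., 485.]), array([405., 408.]), array([375., 331.])]
(45, 180) [array([335., 527.]), array([314., 446.]), array([292., 366.])]
(15, 170) [array([308., 630.]), array([288., 541.]), array([269., 452.])]
[  64. -481.  626.]
[ 298.  -26. 1321.]
```

View pics/grind.png

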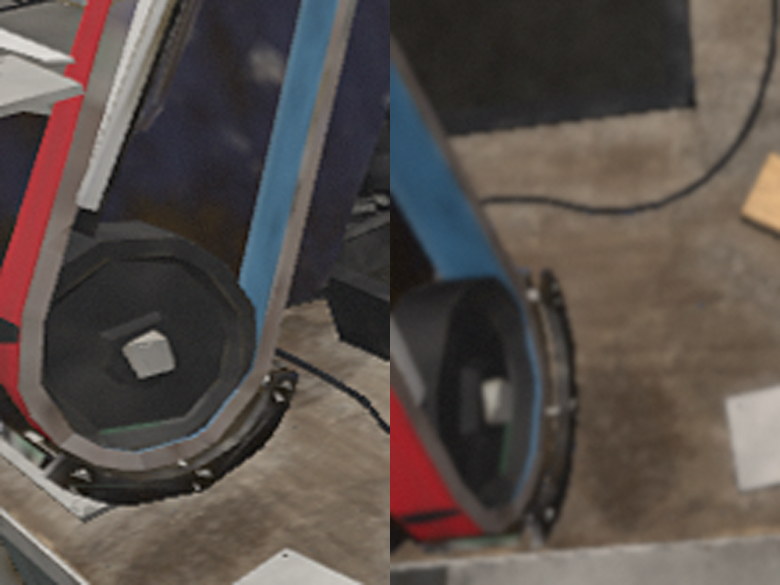

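The grinder's near face is at y≈435 from x≈285 back, and its wheel is at picture-scene (53,127). I'll close the fingers, slide out along −y in front of it, then follow an arc of about 445 mm radius.

The rows are not in the units I measure in: shifts go in shares of 750 mm and turns go in shares of pi rad. I convert before sending: -245 mm is -0.3267, -105 mm is -0.14.

Call:
{"name": "shift_gripper", "arguments": {
  "steps": [
    [-0.008,-0.0347,0,0,0,0,0],
    [-0.016,-0.0693,0,0,0,0,0],
    [-0.024,-0.104,0,0,0,0,0],
    [-0.032,-0.1387,0,0,0,0,0],
    [-0.04,-0.1733,0,0,0,0,0],
    [-0.048,-0.208,0,0,0,0,0],
    [-0.056,-0.2427,0,0,0,0,0],
    [-0.064,-0.2773,0,0,0,0,0],
    [-0.072,-0.3067,0,0,0,0,0],
    [-0.104,-0.3173,0,0,0,0,0],
    [-0.14,-0.3267,0,0,0,0,0],
    [-0.14,-0.3267,0,0,0,0,0]
  ]
}}

```text
clock: 1.1
position: [203.7, 392.0, 231.4]
ee_rot: [-3.141, 0.002, 2.908]
wrist_force: [0.9, -1.0, 0.2]
gripper_width: 0.001
grasp_force: 0.0
```

```bash
python3 -c "
from station import env, monitor, snapshot, close_job;o=monitor.observe();print(o['joint_positions'],o['ee_rot'],o['wrist_force'])"
```

```text
[-1.24740933  0.2319442   0.05977346  2.01957366 -0.01502555  0.89086965
  0.15706054] [-3.14095502e+00  1.97611842e-03  2.90763851e+00] [ 0.89421171 -1.039509    0.1794889 ]
```

Scaled: -505 mm is -0.6733, -384 mm is -0.512.

Call:
{"name": "shift_gripper", "arguments": {
  "steps": [
    [-0.0347,-0.012,0,0,0,0,0],
    [-0.0693,-0.024,0,0,0,0,0],
    [-0.1053,-0.036,0,0,0,0,0],
    [-0.1413,-0.0547,0,0,0,0,0],
    [-0.1773,-0.0733,0,0,0,0,0],
    [-0.2133,-0.0933,0,0,0,0,0],
    [-0.248,-0.1267,0,0,0,0,0],
    [-0.2827,-0.16,0,0,0,0,0],
    [-0.3187,-0.192,0,0,0,0,0],
    [-0.3467,-0.2307,0,0,0,0,0],
    [-0.3733,-0.2693,0,0,0,0,0],
    [-0.4013,-0.3093,0,0,0,0,0],
    [-0.42,-0.352,0,0,0,0,0],
    [-0.4373,-0.3933,0,0,0,0,0],
    [-0.4547,-0.4347,0,0,0,0,0],
    [-0.4667,-0.48,0,0,0,0,0],
    [-0.4773,-0.5267,0,0,0,0,0],
    [-0.4893,-0.5733,0,0,0,0,0],
    [-0.5,-0.62,0,0,0,0,0],
    [-0.512,-0.6733,0,0,0,0,0]
  ]
}}

```text
clock: 2.77
position: [459.2, -184.6, 231.1]
ee_rot: [3.141, -0.0, 2.914]
wrist_force: [0.6, -0.0, -1.2]
gripper_width: 0.002
grasp_force: 0.0
```

```bash
python3 - <<'E'
from station import env, monitor, snapshot, close_job
from scipy.spatial.transform import Rotation as R
import numpy as np,cv2
o=monitor.observe();T=R.from_euler("xyz",o["ee_rot"]).as_matrix();print(o["position"],o["joint_positions"],T.T@([459,-184,90]-o["position"]))
for n in("scene",):
    cv2.imwrite(f"pics/{n}1.png",snapshot(n)["color"][:,:,::-1])
E
```

```text
[ 459.16587316 -184.55168946  231.10928602] [ 0.02380531  0.32664606  0.35716017  1.9099203  -0.14118196  0.92963466
  1.7918692 ] [  0.22681025   0.40778426 141.10969047]
```

View pics/scene1.png

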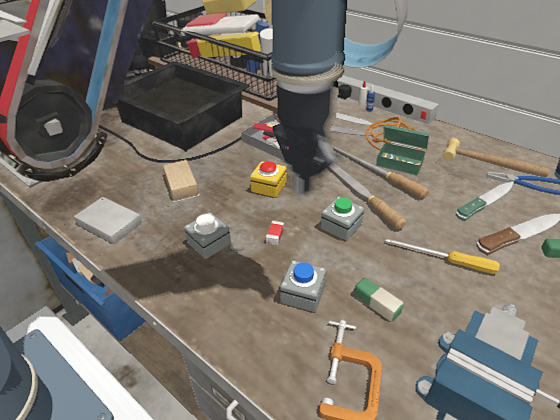

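The picture shows the fingertip at about (300,188), above the blue button with nothing else near it. I'll descend to just above the cap, then press slowly.

Scaled: 155 mm is 0.2067, 148 mm is 0.1973.

Call:
{"name": "shift_gripper", "arguments": {
  "steps": [
    [0,0,0.04,0,0,0,0],
    [0,0,0.08,0,0,0,0],
    [0,0,0.12,0,0,0,0],
    [0,0,0.1533,0,0,0,0],
    [0,0,0.18,0,0,0,0],
    [0,0,0.1973,0,0,0,0],
    [0,0,0.2067,0,0,0,0],
    [0,0,0.2067,0,0,0,0]
  ]
}}

```text
clock: 3.48
position: [458.6, -183.4, 75.0]
ee_rot: [3.141, -0.003, 2.913]
wrist_force: [-0.3, 0.4, 0.1]
gripper_width: -0.004
grasp_force: 0.0
```

Call:
{"name": "shift_gripper", "arguments": {
  "steps": [
    [0,0,0.004,0,0,0,0],
    [0,0,0.0067,0,0,0,0],
    [0,0,0.0093,0,0,0,0],
    [0,0,0.0107,0,0,0,0],
    [0,0,0.012,0,0,0,0],
    [0,0,0.0133,0,0,0,0],
    [0,0,0.0147,0,0,0,0],
    [0,0,0.016,0,0,0,0],
    [0,0,0.0173,0,0,0,0],
    [0,0,0.0187,0,0,0,0],
    [0,0,0.02,0,0,0,0],
    [0,0,0.0213,0,0,0,0],
    [0,0,0.0213,0,0,0,0],
    [0,0,0.0213,0,0,0,0]
  ]
}}

```text
clock: 4.65
position: [459.1, -184.0, 60.2]
ee_rot: [-3.142, -0.0, 2.913]
wrist_force: [0.3, -0.8, 0.7]
gripper_width: -0.003
grasp_force: 0.3
```

Scaled: 2 mm is 0.0027, 1.5 mm is 0.002.

Call:
{"name": "shift_gripper", "arguments": {
  "steps": [
    [0,0,0.0007,0,0,0,0],
    [0,0,0.0013,0,0,0,0],
    [0,0,0.002,0,0,0,0],
    [0,0,0.0027,0,0,0,0],
    [0,0,0.0027,0,0,0,0],
    [0,0,0.0027,0,0,0,0]
  ]
}}

```text
clock: 5.15
position: [459.1, -184.0, 58.6]
ee_rot: [3.142, 0.0, 2.913]
wrist_force: [-1.2, 0.3, 8.7]
gripper_width: 0.001
grasp_force: 4.3
```

The 8.7 N at 58.6 mm matches the cushion past the hard stop, so blue is fully in. Next I'll lift, go to white at (439,42), and descend to just above it.

Scaled: 216 mm is 0.288, 189 mm is 0.252.

Call:
{"name": "shift_gripper", "arguments": {
  "steps": [
    [0,0,-0.0067,0,0,0,0],
    [0,0,-0.0267,0,0,0,0],
    [0,0,-0.06,0,0,0,0],
    [0,0,-0.08,0,0,0,0],
    [0.012,0.036,-0.08,0,0,0,0],
    [0.024,0.072,-0.08,0,0,0,0],
    [0.036,0.108,-0.08,0,0,0,0],
    [0.048,0.144,-0.08,0,0,0,0],
    [0.06,0.18,-0.08,0,0,0,0],
    [0.072,0.216,-0.08,0,0,0,0],
    [0.084,0.252,-0.08,0,0,0,0],
    [0.0947,0.288,-0.08,0,0,0,0],
    [0.0947,0.288,-0.08,0,0,0,0],
    [0.0947,0.288,-0.06,0,0,0,0],
    [0.0947,0.288,-0.04,0,0,0,0],
    [0.0947,0.288,-0.028,0,0,0,0],
    [0.0947,0.288,-0.0213,0,0,0,0],
    [0.0947,0.288,-0.0213,0,0,0,0]
  ]
}}

```text
clock: 6.65
position: [438.4, 42.0, 73.5]
ee_rot: [-3.141, -0.002, 2.912]
wrist_force: [-0.0, -0.2, 0.0]
gripper_width: -0.003
grasp_force: 0.0
```

```bash
python3 - <<'E'
from station import env, monitor, snapshot, close_job
import cv2,numpy as np
a=snapshot("scene")["color"][120:320,130:390,::-1];b=snapshot("top")["color"][150:300,180:370,::-1]
cv2.imwrite("pics/w.png",np.hstack([cv2.resize(a,(400,308)),cv2.resize(b,(390,308))]))
E
```

```text
(no output)
```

View pics/w.png

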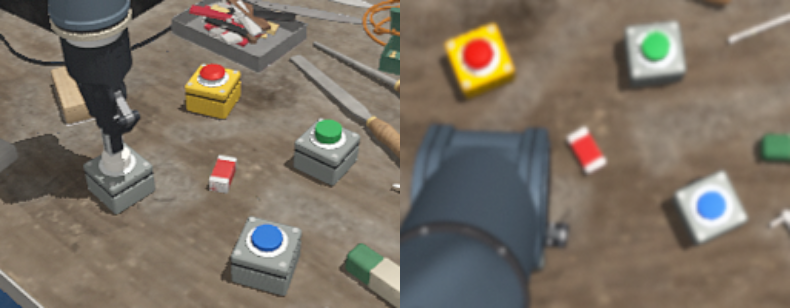

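The picture shows blue pressed in at crop (268,238), its station not moved. The closed fingers are centred on the white cap at crop (117,155). Now I'll press white.

Scaled: 15.5 mm is 0.0207, 15 mm is 0.02.

Call:
{"name": "shift_gripper", "arguments": {
  "steps": [
    [0,0,0.0027,0,0,0,0],
    [0,0,0.0053,0,0,0,0],
    [0,0,0.0067,0,0,0,0],
    [0,0,0.008,0,0,0,0],
    [0,0,0.0093,0,0,0,0],
    [0,0,0.0107,0,0,0,0],
    [0,0,0.012,0,0,0,0],
    [0,0,0.0133,0,0,0,0],
    [0,0,0.0147,0,0,0,0],
    [0,0,0.016,0,0,0,0],
    [0,0,0.0173,0,0,0,0],
    [0,0,0.0187,0,0,0,0],
    [0,0,0.0193,0,0,0,0],
    [0,0,0.02,0,0,0,0],
    [0,0,0.0207,0,0,0,0],
    [0,0,0.0207,0,0,0,0],
    [0,0,0.0207,0,0,0,0]
  ]
}}

```text
clock: 8.17
position: [439.2, 42.6, 59.0]
ee_rot: [3.141, 0.0, 2.913]
wrist_force: [-0.6, 0.4, 7.6]
gripper_width: -0.001
grasp_force: 3.8
```

White is in too: 7.6 N at 59.0 mm. Next is green at (650.7,−137).

Scaled: -247 mm is -0.3293, -126 mm is -0.168.

Call:
{"name": "shift_gripper", "arguments": {
  "steps": [
    [0,0,-0.0067,0,0,0,0],
    [0,0,-0.0267,0,0,0,0],
    [0,0,-0.06,0,0,0,0],
    [0,0,-0.08,0,0,0,0],
    [-0.0333,-0.0173,-0.08,0,0,0,0],
    [-0.0667,-0.0347,-0.08,0,0,0,0],
    [-0.1,-0.052,-0.08,0,0,0,0],
    [-0.1333,-0.0693,-0.08,0,0,0,0],
    [-0.1667,-0.0867,-0.08,0,0,0,0],
    [-0.2,-0.1027,-0.08,0,0,0,0],
    [-0.2333,-0.12,-0.08,0,0,0,0],
    [-0.2667,-0.1373,-0.08,0,0,0,0],
    [-0.3,-0.1547,-0.08,0,0,0,0],
    [-0.3293,-0.168,-0.08,0,0,0,0],
    [-0.3293,-0.168,-0.08,0,0,0,0],
    [-0.3293,-0.168,-0.06,0,0,0,0],
    [-0.3293,-0.168,-0.04,0,0,0,0],
    [-0.3293,-0.168,-0.028,0,0,0,0],
    [-0.3293,-0.168,-0.02,0,0,0,0],
    [-0.3293,-0.168,-0.02,0,0,0,0]
  ]
}}

```text
clock: 9.83
position: [650.0, -135.7, 72.5]
ee_rot: [-3.141, -0.003, 2.913]
wrist_force: [0.0, 0.2, -0.4]
gripper_width: 0.001
grasp_force: 0.0
```

```bash
python3 - <<'E'
from station import env, monitor, snapshot, close_job
import cv2,numpy as np
print(monitor.observe()["position"])
a=snapshot("scene")["color"][120:320,130:390,::-1];b=snapshot("top")["color"][150:300,180:370,::-1]
cv2.imwrite("pics/g.png",np.hstack([cv2.resize(a,(400,308)),cv2.resize(b,(390,308))]))
E
```

```text
[ 650.04622057 -135.65200409   72.4990955 ]
```

View pics/g.png

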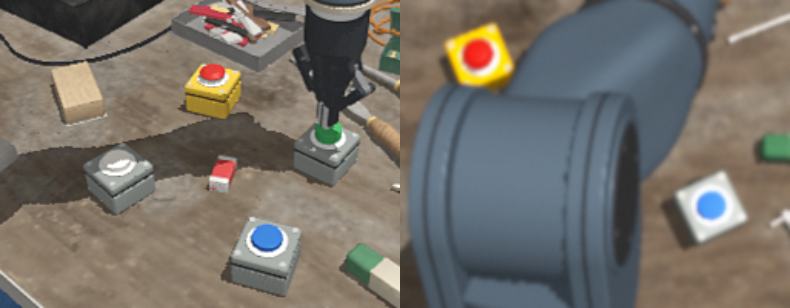

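The white button is down at crop (118,160) and its station hasn't moved. The fingers are over the green cap at crop (328,130). Now I'll press green.

Scaled: 15.5 mm is 0.0207, 15 mm is 0.02.

Call:
{"name": "shift_gripper", "arguments": {
  "steps": [
    [0,0,0.0027,0,0,0,0],
    [0,0,0.0053,0,0,0,0],
    [0,0,0.0067,0,0,0,0],
    [0,0,0.008,0,0,0,0],
    [0,0,0.0093,0,0,0,0],
    [0,0,0.0107,0,0,0,0],
    [0,0,0.012,0,0,0,0],
    [0,0,0.0133,0,0,0,0],
    [0,0,0.0147,0,0,0,0],
    [0,0,0.016,0,0,0,0],
    [0,0,0.0173,0,0,0,0],
    [0,0,0.0187,0,0,0,0],
    [0,0,0.0193,0,0,0,0],
    [0,0,0.02,0,0,0,0],
    [0,0,0.0207,0,0,0,0],
    [0,0,0.0207,0,0,0,0],
    [0,0,0.0207,0,0,0,0]
  ]
}}

```text
clock: 11.35
position: [651.2, -136.2, 58.8]
ee_rot: [3.141, 0.0, 2.913]
wrist_force: [-1.3, 0.7, 7.8]
gripper_width: 0.001
grasp_force: 4.1
```

Green is in: 7.8 N at 58.8 mm. I'll lift clear and take a last look.

Scaled: -150 mm is -0.2, -135 mm is -0.18.

Call:
{"name": "shift_gripper", "arguments": {
  "steps": [
    [0,0,-0.0067,0,0,0,0],
    [0,0,-0.0267,0,0,0,0],
    [0,0,-0.06,0,0,0,0],
    [0,0,-0.1,0,0,0,0],
    [0,0,-0.14,0,0,0,0],
    [0,0,-0.18,0,0,0,0],
    [0,0,-0.2,0,0,0,0],
    [0,0,-0.2,0,0,0,0],
    [0,0,-0.2,0,0,0,0]
  ]
}}

```text
clock: 12.1
position: [651.2, -136.3, 208.8]
ee_rot: [3.141, 0.001, 2.913]
wrist_force: [0.7, -0.2, -1.1]
gripper_width: -0.004
grasp_force: 0.0
```

```bash
python3 - <<'E'
from station import env, monitor, snapshot, close_job
import cv2
a=snapshot("scene")["color"][120:320,130:430,::-1]
cv2.imwrite("pics/end.png",cv2.resize(a,(780,520)))
E
```

```text
(no output)
```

View pics/end.png

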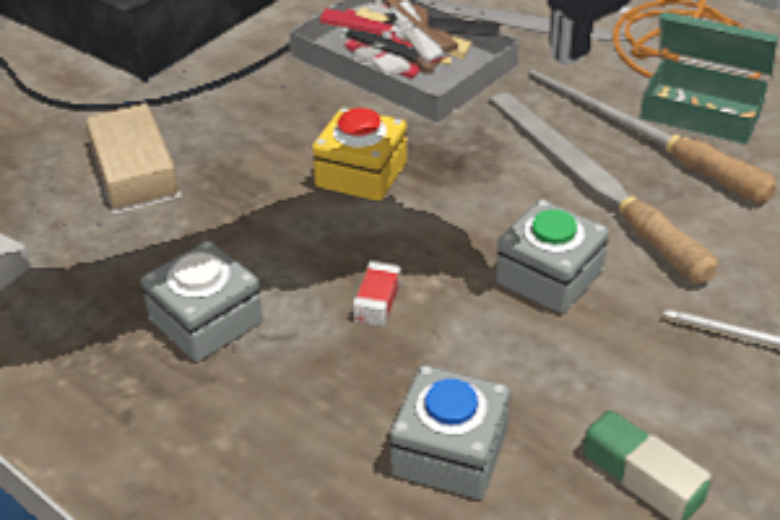

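All three buttons are in: blue at crop (452,400), white (197,270) and green (554,227). Red is still out at (360,122), and nothing has moved.

```bash
python3 -c "
from station import env, monitor, snapshot, close_job;print(close_job())"
```

```text
the job is handed in; nothing more can be done
None
```

I pressed blue, white and green fully in, in that order and at under 10 N at the end of each press; red was left untouched, no station or loose item moved in the final picture, and I handed the job in at about 12 s.

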